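Make up the painting kit and the building kit

ROBOT

A 7-joint arm with a two-finger parallel gripper is mounted at the origin on a cart in front of the work surface, level with it; the furniture and walls round the work are solid. World frame = base frame: x ahead of the robot, y to its left, z up, the work surface at z = 0. Lengths are in m, angles in rad, forces in N, time in s.
With the tool pointing down it reaches from about 0.425 to 0.925 m from the base axis. Payload 6.8 kg.
Tool frame: the origin (TCP) lies at the very end of the fingers, on their centre line; the grasp point (between the pads) lies 19 mm behind it; z points along the fingers, y is the line along which they close (so a half turn about z gives the same grasp; the last joint's range is limited). The gripper opens to 85 mm and grips with 20 to 120 N. Pads are 22 mm wide; open, the fingers measure 114 mm over their backs; the gripper's body (76 mm by 85 mm) begins 54 mm behind the grasp point. The pads swing forward as they close: fully open they stand 13 mm farther back than shut.
Start: joints at [1.059, 0.477, 0.022, 1.555, -0.011, 1.109, -0.083], TCP at [0.265, -0.621, 0.201] pointing down, gripper open.
Joint ranges: [-2.96, 2.96], [-0.34, 2.1], [-1.41, 1.46], [0.24, 2.44], [-1.37, 4.51], [0.17, 1.92], [-2.96, 2.96]. Speed limits (rad/s): [2.39, 2.39, 3.14, 3.14, 3.14, 3.14, 3.14].

INTERFACE

Orientations are given as a unit quaternion [w, x, y, z].
In Python, from station import * gives the robot as it stands.
- The arm moves only by the tool jog_arm, never from a script. Its argument "moves" is one flat list of numbers, 7 for each row, row after row: the shift along the tool's x, y, z normalised to -1 to 1, where 1 is 20 mm, then the turn, a rotation vector about the tool's x, y, z normalised to -1 to 1, where 1 is 4 degrees, then the opening, from 0 (shut) to 1 (fully open). In form: [x, y, z, rx, ry, rz, claw, x, y, z, rx, ry, rz, claw, ...]. A call has exactly 8 rows; each row shifts and turns the commanded pose from where the row before left it, along the tool's axes as they then stand; what a row does not reach is not made up. A row lasts 1/12 s, in which the tool goes at most 41.7 mm and 7.16 degrees, less where a joint would pass 70% of its speed; a pose out of reach is approached as far as the arm can. A call with a number of a shift or a turn outside -1 to 1 is refused whole. A call with a gripper value outside its range is refused whole. The fingers move at their own pace and stop on an object; "grip_force" is the grip in N (left out, the last holds). Time passes only in rows, so rows that do not move let the fingers close, or fill a call up. It gives the time, the measured TCP pose, the force, the opening and the grip force at its end, in the units of the state.
- get_obs(): the state, without advancing time (a new reading comes with each control period).
- read_camera(name): name is "side" or "top"; returns a dict with "color" (420x560x3 uint8, blue, green, red), "fx", "fy", "cx", "cy" (pixels), "rvec" (rotation vector, rad) and "tvec" (3), from world to camera coordinates, as OpenCV has them. Camera axes: x right, y down, z forward; pixel columns grow to the right and rows downward; lengths in m; the calibration is good to about 2 mm. A picture is of the moment at which its call begins. There is no depth.
- hand_in(): hands the job in; it is judged then, once.
The state is a dict: "t": time; "q": joint angles; "joint_vel": joint speeds; "joint_torque": joint torques, N m; "eef_pos": TCP position; "tool_rot": TCP orientation; "contact_force": force on the tool from outside, world axes, zero at the start; "torque": the same for the moment, N m; "gripper_width": opening from 0.0 (shut) to 1.0 (fully open); "grasp_force": force on a finger pad.
Only numpy, scipy, OpenCV 4.12 (cv2) and the standard library are available. Lean on these libraries where they do the work, as an engineer would, in place of code of your own. Each camera call takes 0.05 s, during which the arm holds its last target. There are 200 camera calls.

TASK

Make up two kits from the stock at the front of the table. The painting kit goes in the black divided tray: one dropper bottle and the small deep steel cup, each in a compartment of its own. The building kit goes in the plain wooden tray: the other dropper bottle, the square bottle and the roll of tape, side by side; everything stands upright (the roll flat) on its tray's floor, and the shallow steel dish, the clear cup and the dark sanding stick stay where they are.

Things in the scene. Friction and masses are not known exactly. Their poses are not given: they have to be found in the camera images.
- dropper_a: one of two identical small paint dropper bottles: round body 25 mm across up to 56 mm, above it a slimmer black dropper cap 23 mm across, 82 mm tall in all, upright, about 26 g. Origin: centre of its underside; z up. The two are interchangeable.
- dropper_b: one of two identical small paint dropper bottles: round body 25 mm across up to 56 mm, above it a slimmer black dropper cap 23 mm across, 82 mm tall in all, upright, about 26 g. Origin: centre of its underside; z up. The two are interchangeable.
- deep_cup: small deep steel mixing cup, open at the top, 33 mm across the rim, 24 mm across the foot, 26 mm tall, upright, about 20 g. Origin: centre of its underside; z up.
- tape_roll: roll of masking tape lying flat: ring 56 mm outside diameter, 16 mm high, about 60 g. Origin: centre of its underside; z up.
- square_bottle: squat bottle, square body 44 x 44 mm up to 41 mm, round cap 25 mm across above it, 62 mm tall in all, upright, about 60 g. Origin: centre of its underside; x and y at right angles to the flat sides; z up.
- black_tray: black plastic tray, 134 (x) x 122 (y) x 26 mm high, fixed. A divider 4 mm thick, 20 mm high, runs along its x axis through the middle; each of the two compartments has a flat grey floor 98 (x) x 41 (y) mm centred at x = 0, y = +24.5 or -24.5 mm, 5 mm above the table; outer walls slope outwards a little. Origin: centre of the tray at table height; z up.
- wood_tray: plain rectangular wooden tray without divisions, outside 137 (x) x 177 (y) mm, held fast to the table. Floor 5 mm above the table, 125 (x) x 165 (y) mm inside; walls 6 mm thick, 16 mm high from the table. Origin: centre of the tray at table height; z up.
- shallow_dish: bystander, to be left alone: shallow steel dish, 52 mm across, 10 mm high, loose on the table at the right. Origin: centre of its underside.
- clear_cup: bystander, to be left alone: clear plastic cup standing upside down, 65 mm across, 52 mm high, loose at the back right. Origin: centre of its underside.
- sanding_stick: bystander, to be left alone: flat dark grey sanding stick lying on the table, 19 x 178 x 5 mm, loose at the left edge. Origin: centre of its underside; y along its length.
There are look-alikes about, which are no part of the job. Leave any turquoise look-alike of the dropper_a alone.

How it is judged:
By the outcome, as a careful person would: the job done as asked, in the order asked, and still so for the second after the job is handed in, with the robot touching nothing.
It also fails if it takes over 112 s, if anything falls off the work surface, if the arm or the gripper's body presses on something with over 40 N, if the wrist force passes 120 N, or if a joint passes its speed limit or range.

## Working session

There is one attempt and no reset: what is moved stays moved. The work goes in short steps, Python scripts to look and compute and a tool call to move; the robot and the scene stay as the last step left them, time stands still between calls to the robot, and variables do not carry over. Pictures are saved under pics/ and viewed, at most 14 in all, crops included, and the job is handed in when it is done.

Besides the shell and the picture viewer there is one more tool, called after "Request:" as name(argument=value, ...) on one line, values as JSON. jog_arm: Moves the arm, as the interface text tells. Scaled input: -1 to 1 covers 20 mm each way for a shift and 4 degrees each way for a turn. Its arguments: {"type":"object","properties":{"moves":{"type":"array"},"grip_force":{"type":"number"}},"required":["moves"]}

```bash
mkdir -p pics; ls
cat > h.py <<'E'
from station import *
import numpy as np, cv2
def cam(n,save=None):
    c=read_camera(n)
    if save: cv2.imwrite('pics/'+save,c['color'])
    return c
def pix(c,p):
    K=np.array([[c['fx'],0,c['cx']],[0,c['fy'],c['cy']],[0,0,1.]])
    return cv2.projectPoints(np.array(p,float).reshape(-1,3),np.array(c['rvec'],float),np.array(c['tvec'],float),K,None)[0].reshape(-1,2)
def ray(c,u,v,z):
    R=cv2.Rodrigues(np.array(c['rvec'],float))[0];t=np.array(c['tvec'],float).ravel()
    o=-R.T@t; d=R.T@np.array([(u-c['cx'])/c['fx'],(v-c['cy'])/c['fy'],1.])
    return o+d*(z-o[2])/d[2]
E
python3 - <<'E'
from h import *
for n in('top','side'):
    c=cam(n)
    cv2.imwrite(f'pics/{n}0.png',cv2.resize(c['color'],(800,600),interpolation=cv2.INTER_CUBIC))
    R=cv2.Rodrigues(np.array(c['rvec'],float))[0]
    print(n,c['fx'],c['cx'],c['cy'],-R.T@np.array(c['tvec']).ravel(),R.round(2).tolist())
o=get_obs();print(o)
E
```

```text
pics
top 456.2243741317837 276.0815240056749 213.9903995469526 [0.33009721 0.01278772 1.14402915] [[0.01, -1.0, 0.0], [-0.98, -0.01, -0.21], [0.21, 0.0, -0.98]]
side 394.72609385983765 279.9274015461552 209.92554293693968 [0.0718081  0.49308347 0.57218115] [[-0.7, -0.71, -0.01], [-0.42, 0.42, -0.8], [0.57, -0.56, -0.6]]
{'t': 0.1, 'q': array([ 1.05889447,  0.47768642,  0.02230739,  1.5563454 , -0.01148055,
        1.10928241, -0.08310099]), 'joint_vel': array([-0.00087486, -0.00104096,  0.00083699, -0.00122492,  0.00018541,
       -0.00133812,  0.00094825]), 'joint_torque': array([ 3.95550480e-03, -5.97765648e+01,  1.61343846e+00, -2.81955224e+01,
        1.28356920e-02,  4.96500594e-03, -8.32924002e-06]), 'eef_pos': array([ 0.26499615, -0.62018402,  0.19964612]), 'tool_rot': array([-7.67057827e-04,  9.79680913e-01,  2.00560900e-01, -2.16089127e-04]), 'contact_force': array([ 0.00512099, -0.30616822,  0.24084521]), 'torque': array([-0.09003816,  0.01933465,  0.00372873]), 'grasp_force': 0.0, 'gripper_width': 0.9994221554412678}
```

View pics/top0.png

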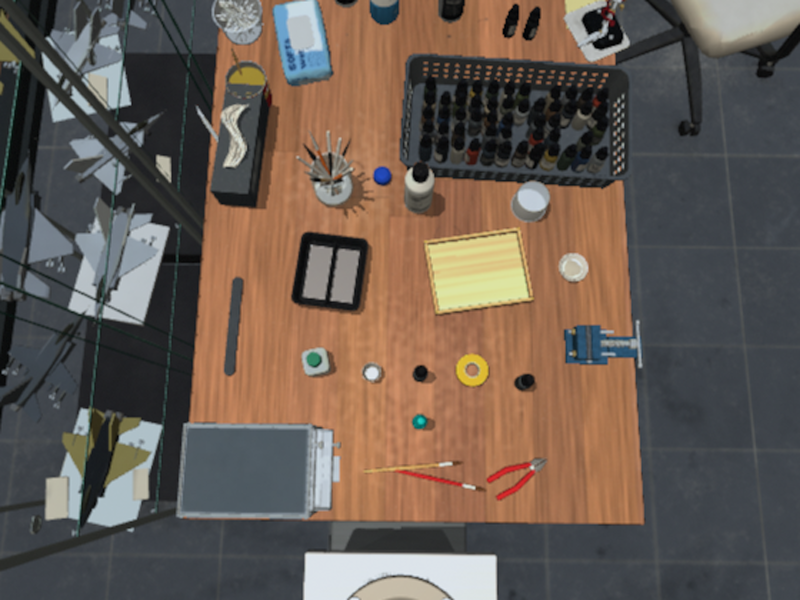

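View pics/side0.png

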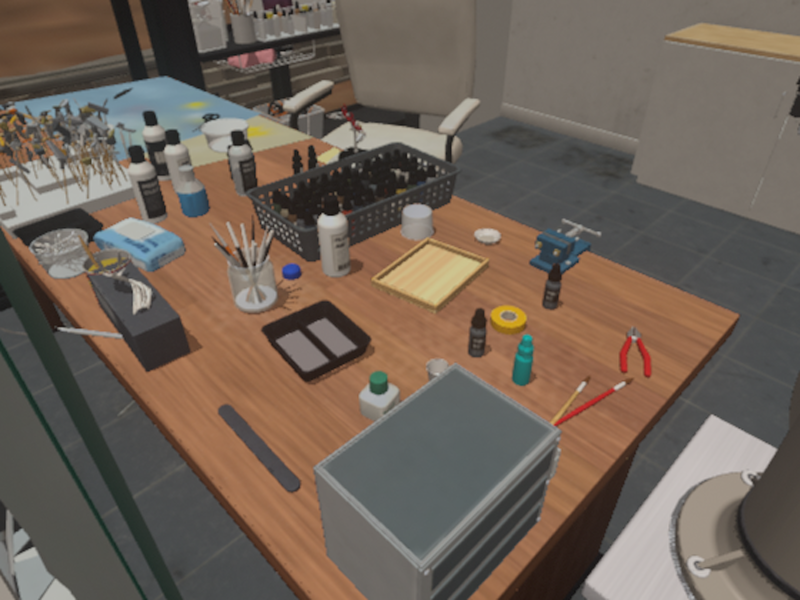

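The top picture shows (in 800x600 coordinates) the square bottle at (315,361), the cup at (372,372), the droppers at (421,373) and (525,382), and the tape at (472,370). The turquoise look-alike is at (420,422), the black tray around (331,272) and the wood tray around (478,271). Next I'll enlarge the working area.

Run:
```python
from h import *
c=cam('top')['color']
cv2.imwrite('pics/cropA.png',cv2.resize(c[155:305,195:395],(800,600),interpolation=cv2.INTER_CUBIC))
```

```text
(no output)
```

View pics/cropA.png

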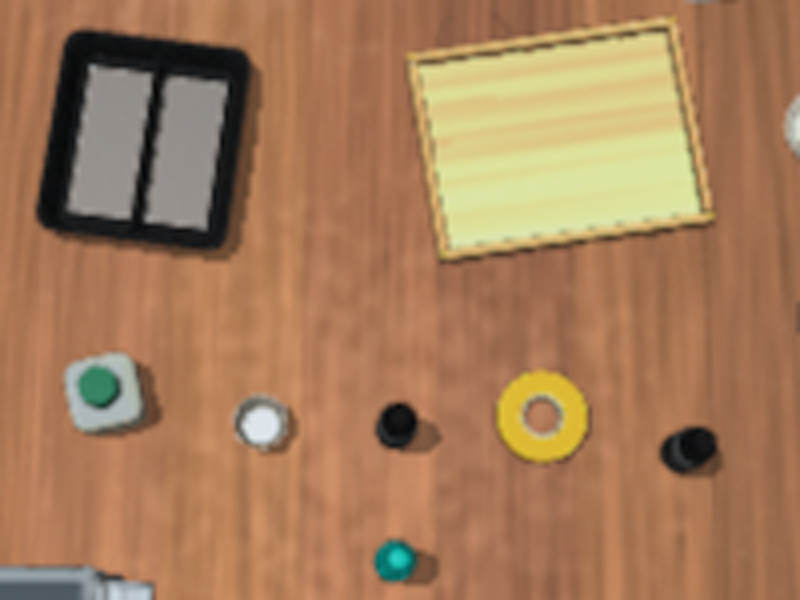

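The crop shows the cup rim centred at (262,423), dropper caps at (400,421) and (698,445), the tape at (543,416) and the square bottle cap at (99,386). Turquoise is at (397,559). The tray corners are also readable.

Run:
```python
from h import *
c=cam('top');s=cam('side')
def T(x,y,z): return ray(c,195+(x+.5)/4-.5,155+(y+.5)/4-.5,z)
P={}
for n,x,y,z in [('cup',262,423,.026),('drL',400,421,.082),('drR',698,445,.082),('tape',543,416,.016),('sqcap',99,386,.062),('turq',397,559,.082)]:
    p=T(x,y,z);P[n]=p;print(n,p.round(4),'r',np.hypot(*p[:2]).round(3),'side px(800):',((pix(s,p)[0]+.5)*800/560).round(0),'base',((pix(s,[p[0],p[1],0])[0]+.5)*800/560).round(0))
for n,pts,z in [('black',[(68,32),(250,50),(222,248),(38,222)],.026),('floorL',[(90,65),(152,72),(132,222),(68,215)],.005),('floorR',[(164,75),(229,82),(210,232),(145,225)],.005),('wood',[(408,58),(674,18),(714,215),(443,260)],.016),('sq',[(66,366),(128,352),(146,420),(82,434)],.041)]:
    q=np.array([T(x,y,z) for x,y in pts]);r=cv2.minAreaRect((q[:,:2]*1000).astype(np.float32))
    e=np.roll(q,-1,0)-q
    print(n,q.mean(0).round(4),np.linalg.norm(e,axis=1).round(3),[round(float(np.degrees(np.arctan2(v[1],v[0]))),1) for v in e])
```

```text
cup [0.4489 0.0529 0.026 ] r 0.452 side px(800): [438. 367.] base [438. 380.]
drL [ 0.4452 -0.0295  0.082 ] r 0.446 side px(800): [481. 311.] base [477. 354.]
drR [ 0.4336 -0.2027  0.082 ] r 0.479 side px(800): [556. 267.] base [548. 308.]
tape [ 0.4567 -0.1206  0.016 ] r 0.472 side px(800): [508. 316.] base [507. 324.]
sqcap [0.4659 0.1491 0.062 ] r 0.489 side px(800): [379. 377.] base [380. 410.]
turq [ 0.366  -0.0282  0.082 ] r 0.367 side px(800): [527. 337.] base [519. 381.]
black [0.6292 0.131  0.026 ] [0.117 0.13  0.117 0.126] [-95.1, 173.5, 82.6, -6.2]
floorL [0.6306 0.1549 0.005 ] [0.041 0.1   0.041 0.101] [-95.9, 174.6, 84.4, -5.7]
floorR [0.6246 0.1054 0.005 ] [0.043 0.1   0.042 0.1  ] [-95.6, 174.4, 84.5, -5.1]
wood [ 0.6357 -0.1334  0.016 ] [0.175 0.132 0.174 0.134] [-80.3, -170.5, 100.4, 9.7]
sq [0.4644 0.1476 0.041 ] [0.039 0.043 0.039 0.043] [-76.3, -163.3, 103.2, 15.5]
```

All positions agree with the side view and the given sizes. The black tray yaw is about -5.5°, the wood tray about 9.7° and the square bottle about 14.5°. I'll work with tool yaw φ≈90°, so tool x is world +y, tool y is world +x and the fingers close along x.

Request:
jog_arm(moves=[1,0,0,0,0,-1,0.55,1,0,0,0,0,-1,0.55,1,0,0,0,0,-1,0.55,1,0,0,0,0,-1,0.55,1,0,0,0,0,-1,0.55,1,0,0,0,0,-1,0.55,1,0,0,0,0,-1,0.55,1,0,0,0,0,-1,0.55], grip_force=30)

```text
t: 0.92
eef_pos: [0.3919, -0.5246, 0.2003]
tool_rot: [-0.0, 0.886, 0.464, 0.0]
contact_force: [0.5, -0.7, -0.1]
gripper_width: 0.546
grasp_force: 0.0
```

```bash
cat >> h.py <<'E'
from scipy.spatial.transform import Rotation as Ro
def st():
    o=get_obs();w,x,y,z=o['tool_rot'];R=Ro.from_quat([x,y,z,w]).as_matrix()
    return o,R
def go(x,y,z,phi):
    "units left: shift along tool axes after turning, in rows of 1"
    o,R=st();p=o['eef_pos'];f=np.degrees(np.arctan2(R[1,0],R[0,0]))
    g=np.radians(phi);G=np.array([[np.cos(g),np.sin(g),0],[np.sin(g),-np.cos(g),0],[0,0,-1.]])
    d=np.array([x,y,z])-p
    print('t',round(o['t'],2),'p',p.round(4),'phi',f.round(2),'tilt',np.degrees(np.arccos(-R[2,2])).round(2),'w',round(o['gripper_width'],3),'gf',round(o['grasp_force'],1))
    print('shift now',(R.T@d/.02).round(2),'after turn',(G.T@d/.02).round(2),'rz',round((f-phi)/4,2))
E
python3 - <<'E'
from h import *
go(.445,-.03,.2,90)
c=cam('top');s=cam('side')
U=lambda a,b:(a+.5)*.7-.5
# cabinet corner, tall things: triangulate top/side pixel pairs (800-scale)
def tri(a,b):
    A=[];B=[]
    for cc,(u,v) in((c,a),(s,b)):
        p0=ray(cc,U(u,0),U(v,0),0);p1=ray(cc,U(u,0),U(v,0),.3);d=(p1-p0)/np.linalg.norm(p1-p0)
        M=np.eye(3)-np.outer(d,d);A.append(M);B.append(M@p0)
    return np.linalg.lstsq(np.vstack(A),np.hstack(B),rcond=None)[0].round(3)
print('cab',tri((309,426),(452,370)),'whitebottle',tri((419,172),(332,206)))
E
```

```text
t 0.92 p [ 0.3919 -0.5246  0.2003] phi 55.34 tilt 0.01 w 0.546 gf 0.0
shift now [ 2.185e+01 -1.188e+01  2.000e-02] after turn [2.473e+01 2.660e+00 1.000e-02] rz -8.67
cab [0.353 0.141 0.144] whitebottle [ 0.769 -0.024  0.132]
```

Request:
jog_arm(moves=[1,0,0,0,0,-1,0.55,1,0,0,0,0,-1,0.55,1,0,0,0,0,-1,0.55,1,0,0,0,0,-1,0.55,1,0,0,0,0,-1,0.55,1,0,0,0,0,-1,0.55,1,0,0,0,0,-1,0.55,1,0,0,0,0,-0.67,0.55])

```text
t: 1.68
eef_pos: [0.4472, -0.3776, 0.2004]
tool_rot: [0.0, 0.732, 0.681, -0.0]
contact_force: [-0.3, -0.2, 0.1]
gripper_width: 0.547
grasp_force: 0.0
```

Request:
jog_arm(moves=[1,0,0,0,0,0,0.55,1,0,0,0,0,0,0.55,1,0,0,0,0,0,0.55,1,0,0,0,0,0,0.55,1,0,0,0,0,0,0.55,1,0,0,0,0,0,0.55,1,0,0,0,0,0,0.55,1,0,0,0,0,0,0.55])

```text
t: 2.35
eef_pos: [0.4588, -0.2181, 0.2005]
tool_rot: [0.0, 0.733, 0.68, -0.0]
contact_force: [-0.2, 0.4, 0.4]
gripper_width: 0.547
grasp_force: 0.0
```

```bash
python3 -c "
from h import *
go(.445,-.0295,.2,90)"
```

```text
t 2.35 p [ 0.4588 -0.2181  0.2005] phi 85.68 tilt 0.02 w 0.547 gf 0.0
shift now [ 9.35 -1.4   0.02] after turn [ 9.43 -0.69  0.03] rz -1.08
```

Request:
jog_arm(moves=[1,-0.2,0,0,0,0,0.55,1,-0.2,0,0,0,0,0.55,1,-0.2,0,0,0,0,0.55,1,-0.2,0,0,0,0,0.55,1,-0.2,0,0,0,0,0.55,1,-0.2,0,0,0,0,0.55,1,-0.2,0,0,0,0,0.55,1,0,0,0,0,0,0.55])

```text
t: 3.02
eef_pos: [0.4421, -0.0566, 0.2006]
tool_rot: [0.0, 0.733, 0.68, -0.0]
contact_force: [-0.5, -0.3, 1.3]
gripper_width: 0.553
grasp_force: 0.0
```

Request:
jog_arm(moves=[1,0,0,0,0,0,0.55,0.35,0,1,0,0,0,0.55,0,0,1,0,0,0,0.55,0,0,1,0,0,0,0.55,0,0,0.5,0,0,0,0.55,0,0,0,0,0,0,0.55,0,0,0,0,0,0,0.55,0,0,0,0,0,0,0.55])

```text
t: 3.68
eef_pos: [0.4457, -0.0299, 0.1314]
tool_rot: [0.001, 0.733, 0.68, 0.001]
contact_force: [-0.1, 0.5, -0.3]
gripper_width: 0.553
grasp_force: 0.0
```

```bash
python3 -c "
from h import *
go(.445,-.0295,.03,85.7)
cv2.imwrite('pics/s1.png',cv2.resize(cam('side')['color'][170:300,250:423],(692,520),interpolation=cv2.INTER_CUBIC))"
```

```text
t 3.68 p [ 0.4457 -0.0299  0.1314] phi 85.76 tilt 0.09 w 0.553 gf 0.0
shift now [ 0.02 -0.04  5.07] after turn [ 0.02 -0.04  5.07] rz 0.02
```

View pics/s1.png

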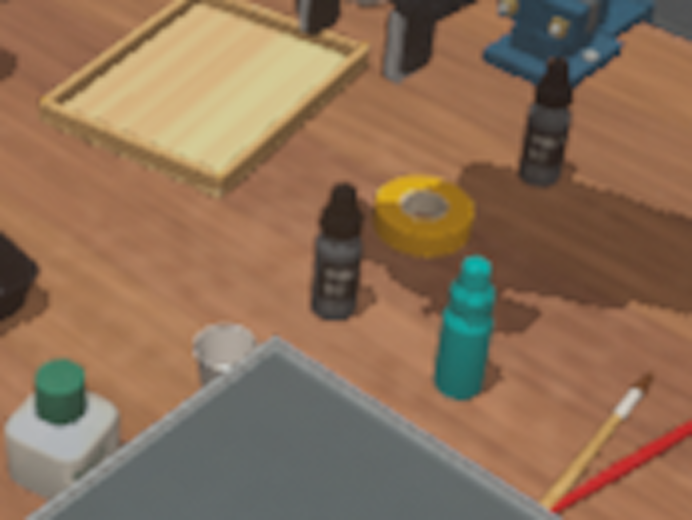

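The side crop shows the dropper at (338,255) with the fingers straddling it above, at (320,10) and (410,60), and clear of turquoise. Next I descend and grip.

Request:
jog_arm(moves=[0,0,1,0,0,0,0.55,0,0,1,0,0,0,0.55,0,0,1,0,0,0,0.55,0,0,1,0,0,0,0.55,0,0,1,0,0,0,0.55,0,0,0.1,0,0,0,0.55,0,0,0,0,0,0,0.55,0,0,0,0,0,0,0.2])

```text
t: 4.4
eef_pos: [0.4458, -0.0296, 0.0296]
tool_rot: [0.001, 0.733, 0.681, 0.001]
contact_force: [0.4, -0.5, -0.8]
gripper_width: 0.421
grasp_force: 0.0
```

Request:
jog_arm(moves=[0,0,0,0,0,0,0.1,0,0,0,0,0,0,0.1,0,0,0,0,0,0,0.1,0,0,0,0,0,0,0.1,0,0,0,0,0,0,0.1,0,0,0,0,0,0,0.1,0,0,0,0,0,0,0.1,0,0,-0.5,0,0,0,0.1])

```text
t: 5.07
eef_pos: [0.4444, -0.0297, 0.0385]
tool_rot: [-0.0, 0.732, 0.681, -0.0]
contact_force: [0.0, 0.8, -0.6]
gripper_width: 0.256
grasp_force: 29.5
```

```bash
python3 -c "
from h import *
go(.602,.108,.1,84.5)"
```

```text
t 5.07 p [ 0.4444 -0.0297  0.0385] phi 85.82 tilt 0.05 w 0.256 gf 29.5
shift now [ 7.44  7.35 -3.08] after turn [ 7.61  7.18 -3.07] rz 0.33
```

Request:
jog_arm(moves=[0,0,-1,0,0,0,0.1,0,0,-1,0,0,0,0.1,0,0,-1,0,0,0,0.1,0.6,0.6,0,0,0,0.33,0.1,1,1,0,0,0,0,0.1,1,1,0,0,0,0,0.1,1,1,0,0,0,0,0.1,1,1,0,0,0,0,0.1])

```text
t: 5.73
eef_pos: [0.5459, 0.0541, 0.0997]
tool_rot: [0.0, 0.74, 0.672, 0.0]
contact_force: [-0.0, 0.4, -0.1]
gripper_width: 0.252
grasp_force: 29.5
```

Request:
jog_arm(moves=[1,1,0,0,0,0,0.1,1,1,0,0,0,0,0.1,0.7,0.5,0,0,0,0,0.1,0.3,0.1,0,0,0,0,0.1,0,0,0,0,0,0,0.1,0,0,0,0,0,0,0.1,0,0,0,0,0,0,0.1,0,0,0,0,0,0,0.1])

```text
t: 6.4
eef_pos: [0.6017, 0.1065, 0.0986]
tool_rot: [0.0, 0.741, 0.672, -0.001]
contact_force: [-0.3, 0.2, -0.5]
gripper_width: 0.248
grasp_force: 29.5
```

```bash
python3 -c "
from h import *
go(.602,.108,.036,84.5)
cv2.imwrite('pics/s2.png',cv2.resize(cam('top')['color'][140:260,200:360],(640,480),interpolation=cv2.INTER_CUBIC))"
```

```text
t 6.4 p [0.6017 0.1065 0.0986] phi 84.42 tilt 0.07 w 0.248 gf 29.5
shift now [0.08 0.01 3.13] after turn [0.08 0.01 3.13] rz -0.02
```

View pics/s2.png

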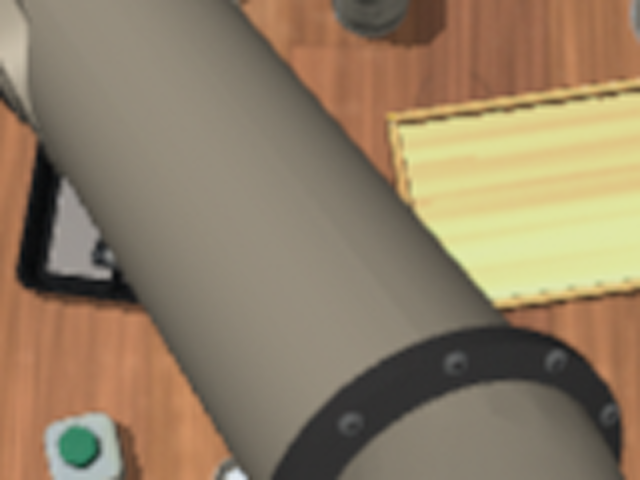

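The arm hides the spot in the top view, and the width is drifting slightly, so I'll check from the side.

```bash
python3 -c "
from h import *
c=cam('side')
p=[[.602,.108,z] for z in(.0986-.03,.0986,.0986+.052)]
print(((pix(c,p)-[150,130])*4).round(0))
cv2.imwrite('pics/s3.png',cv2.resize(c['color'][130:280,150:320],(680,600),interpolation=cv2.INTER_CUBIC))"
```

```text
[[339. 353.]
 [334. 306.]
 [326. 221.]]
```

View pics/s3.png

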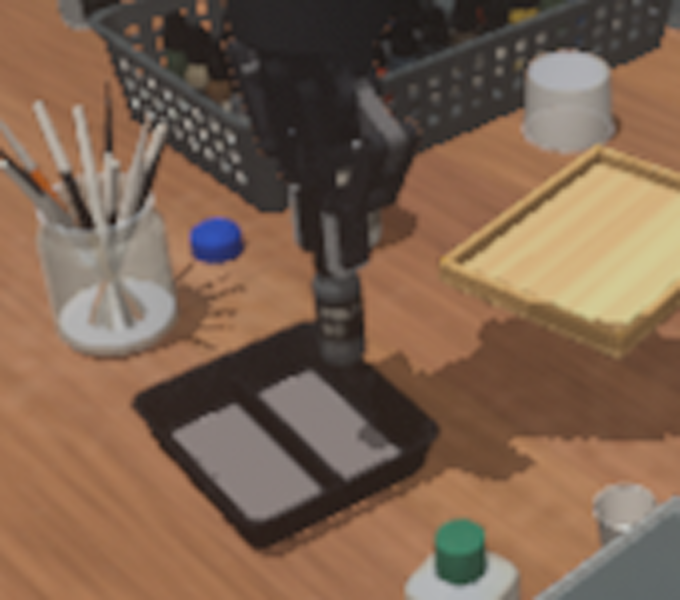

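```bash
python3 -c "
from h import *
c=cam('side')
for p in ([.4457-.03,-.0299,.1314],[.4457-.023,-.0299,.1314],[.4457+.023,-.0299,.1314]):print(((pix(c,p)-[250,170])*4).round(0))
for p in ([.602-.02,.108,.0986],[.602-.02,.108,.1186],[.602,.108,.0696],[.602-.0125*.7,.108+.0125*.7,.0696],[.602,.108,.1246]):print(((pix(c,p)-[150,130])*4).round(0))
"
```

```text
[[402. 133.]]
[[390. 127.]]
[[316.  89.]]
[[360. 323.]]
[[357. 291.]]
[[339. 352.]]
[[336. 366.]]
[[330. 264.]]
```

In the side crop the bottle hangs upright with its base at (341,365), as predicted. The fingers end at about (345,272), roughly 30 mm above the reported TCP, so they hold it by the cap. I'll lower it gently and watch the force.

Request:
jog_arm(moves=[0,0,0.8,0,0,0,0.1,0,0,0.8,0,0,0,0.1,0,0,0.8,0,0,0,0.1,0,0,0.4,0,0,0,0.1,0,0,0.2,0,0,0,0.1,0,0,0.1,0,0,0,0.1,0,0,0,0,0,0,0.1,0,0,0,0,0,0,0.1])

```text
t: 7.22
eef_pos: [0.603, 0.1083, 0.0373]
tool_rot: [0.0, 0.74, 0.672, 0.001]
contact_force: [0.1, -0.3, 0.0]
gripper_width: 0.253
grasp_force: 29.5
```

Request:
jog_arm(moves=[0,0,0.08,0,0,0,0.1,0,0,0.05,0,0,0,0.1,0,0,0,0,0,0,0.1,0,0,0,0,0,0,0.1,0,0,0,0,0,0,0.1,0,0,0,0,0,0,0.1,0,0,0,0,0,0,0.1,0,0,0,0,0,0,0.1])

```text
t: 7.88
eef_pos: [0.6033, 0.1084, 0.035]
tool_rot: [0.001, 0.74, 0.672, 0.001]
contact_force: [-0.2, -0.5, 5.8]
gripper_width: 0.255
grasp_force: 30.0
```

Request:
jog_arm(moves=[0,0,-0.02,0,0,0,0.3,0,0,0,0,0,0,0.4,0,0,0,0,0,0,0.5,0,0,0,0,0,0,0.55,0,0,0,0,0,0,0.55,0,0,-0.5,0,0,0,0.55,0,0,-1,0,0,0,0.55,0,0,-1,0,0,0,0.55])

```text
t: 8.55
eef_pos: [0.6018, 0.108, 0.0847]
tool_rot: [-0.001, 0.74, 0.672, -0.001]
contact_force: [-0.0, -0.2, -0.1]
gripper_width: 0.552
grasp_force: 0.0
```

Request:
jog_arm(moves=[0,0,-1,0,0,0,0.55,0,0,-1,0,0,0,0.55,-0.3,-1,-0.3,0,0,0,0.55,-0.3,-1,0,0,0,0,0.55,-0.3,-1,0,0,0,0,0.55,-0.3,-1,0,0,0,0,0.55,-0.3,-1,0,0,0,0,0.55,-0.3,-1,0,0,0,0,0.55])

```text
t: 9.22
eef_pos: [0.4787, 0.0837, 0.131]
tool_rot: [0.0, 0.74, 0.672, 0.0]
contact_force: [-0.7, -0.8, 1.0]
gripper_width: 0.549
grasp_force: 0.0
```

```bash
python3 -c "
from h import *
go(.449,.053,.08,84.5)"
```

```text
t 9.22 p [0.4787 0.0837 0.131 ] phi 84.5 tilt 0.04 w 0.549 gf 0.0
shift now [-1.67 -1.33  2.55] after turn [-1.67 -1.33  2.55] rz 0.0
```

Request:
jog_arm(moves=[-0.8,-0.6,0,0,0,0,0.6,-0.8,-0.5,0,0,0,0,0.6,0,0,0,0,0,0,0.6,0,0,1,0,0,0,0.6,0,0,1,0,0,0,0.6,0,0,0.5,0,0,0,0.6,0,0,0,0,0,0,0.6,0,0,0,0,0,0,0.6])

```text
t: 9.88
eef_pos: [0.4547, 0.0545, 0.0805]
tool_rot: [-0.0, 0.74, 0.673, -0.0]
contact_force: [0.3, 0.3, -0.1]
gripper_width: 0.6
grasp_force: 0.0
```

```bash
python3 -c "
from h import *
go(.449,.053,.03,84.5)
c=cam('side')
p=get_obs()['eef_pos'];print([((pix(c,p+[dx,0,dz])[0]-[180,150])*4).round(0) for dx in(-.03,.03) for dz in(0,.03)])
cv2.imwrite('pics/s4.png',cv2.resize(c['color'][150:300,180:370],(760,600),interpolation=cv2.INTER_CUBIC))"
```

```text
t 9.88 p [0.4547 0.0545 0.0805] phi 84.53 tilt 0.04 w 0.6 gf 0.0
shift now [-0.1  -0.27  2.52] after turn [-0.1  -0.28  2.52] rz 0.01
[array([544., 366.]), array([548., 317.]), array([452., 309.]), array([453., 261.])]
```

View pics/s4.png

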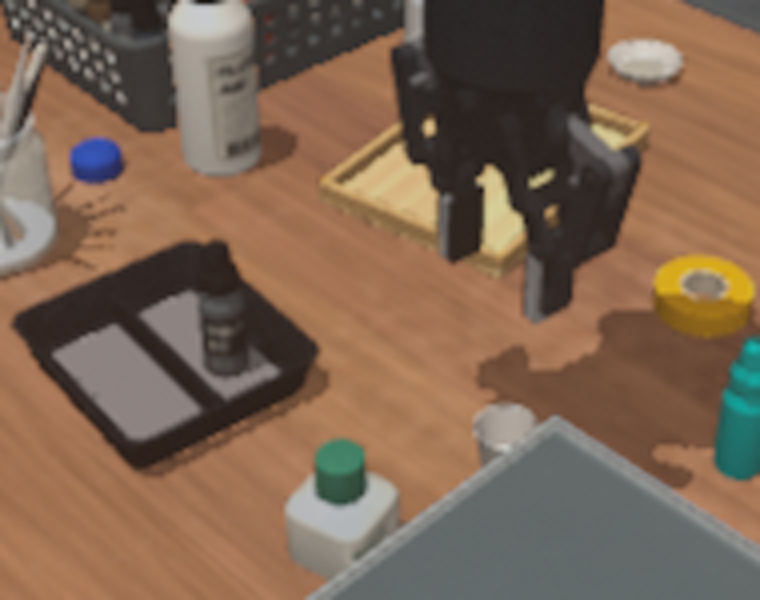

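The dropper stands upright in the tray's right compartment. The fingertips at (545,318) and (460,260) match TCP +30 mm exactly, so the real tips sit 30 mm above the reported TCP at this opening. I'll use that offset and go down in stages.

Request:
jog_arm(moves=[-0.1,-0.27,0.5,0,0,0,0.6,0,0,1,0,0,0,0.6,0,0,1,0,0,0,0.6,0,0,0.8,0,0,0,0.6,0,0,0.5,0,0,0,0.6,0,0,0.2,0,0,0,0.6,0,0,0,0,0,0,0.6,0,0,0,0,0,0,0.6])

```text
t: 10.6
eef_pos: [0.4497, 0.0529, 0.001]
tool_rot: [0.0, 0.74, 0.672, 0.0]
contact_force: [0.9, -0.5, -0.1]
gripper_width: 0.603
grasp_force: 0.0
```

Request:
jog_arm(moves=[0,0,0.2,0,0,0,0.6,0,0,0.2,0,0,0,0.6,0,0,0,0,0,0,0.6,0,0,0,0,0,0,0.6,0,0,0,0,0,0,0.6,0,0,0,0,0,0,0.6,0,0,0,0,0,0,0.6,0,0,0,0,0,0,0.6])

```text
t: 11.27
eef_pos: [0.4491, 0.0526, -0.0076]
tool_rot: [0.0, 0.74, 0.672, 0.0]
contact_force: [0.6, -0.0, 0.4]
gripper_width: 0.6
grasp_force: 0.0
```

Request:
jog_arm(moves=[0,0,0.15,0,0,0,0.6,0,0,0,0,0,0,0.6,0,0,0,0,0,0,0.5,0,0,0,0,0,0,0.3,0,0,0,0,0,0,0.2,0,0,0,0,0,0,0.2,0,0,0,0,0,0,0.2,0,0,0,0,0,0,0.2], grip_force=25)

```text
t: 11.93
eef_pos: [0.449, 0.0526, -0.0106]
tool_rot: [0.0, 0.74, 0.672, -0.0]
contact_force: [-1.5, 0.5, 4.0]
gripper_width: 0.35
grasp_force: 24.6
```

Request:
jog_arm(moves=[0,0,-0.3,0,0,0,0.2,0,0,-0.7,0,0,0,0.2,0,0,-1,0,0,0,0.2,0,0,-1,0,0,0,0.2,0,0,-1,0,0,0,0.2,0,0,-1,0,0,0,0.2,0,0,-1,0,0,0,0.2,0,0,0,0,0,0,0.2])

```text
t: 12.6
eef_pos: [0.4515, 0.0531, 0.1129]
tool_rot: [0.002, 0.74, 0.672, 0.002]
contact_force: [1.3, -0.6, 0.4]
gripper_width: 0.352
grasp_force: 24.8
```

```bash
python3 -c "
from h import *
go(.6456,.1535,.1,84.5)"
```

```text
t 12.6 p [0.4515 0.0531 0.1129] phi 84.48 tilt 0.36 w 0.352 gf 24.8
shift now [5.93 9.17 0.71] after turn [5.93 9.18 0.64] rz -0.0
```

Request:
jog_arm(moves=[0.6,0.6,0,0,0,0,0.2,0.7,1,0,0,0,0,0.2,0.8,1,0,0,0,0,0.2,0.8,1,0,0,0,0,0.2,0.8,1,0,0,0,0,0.2,0.8,1,0,0,0,0,0.2,0.8,1,0,0,0,0,0.2,0.6,1,0,0,0,0,0.2])

```text
t: 13.27
eef_pos: [0.6121, 0.1569, 0.1085]
tool_rot: [-0.0, 0.74, 0.673, -0.0]
contact_force: [0.3, 0.1, -0.0]
gripper_width: 0.35
grasp_force: 24.8
```

Request:
jog_arm(moves=[0,1,0,0,0,0,0.2,0,0.6,0,0,0,0,0.2,0,0,0,0,0,0,0.2,0,0,0,0,0,0,0.2,0,0,0,0,0,0,0.2,0,0,0,0,0,0,0.2,0,0,0,0,0,0,0.2,0,0,0,0,0,0,0.2])

```text
t: 13.93
eef_pos: [0.643, 0.1524, 0.1095]
tool_rot: [0.0, 0.74, 0.672, -0.0]
contact_force: [0.6, -0.9, -0.7]
gripper_width: 0.349
grasp_force: 24.8
```

```bash
python3 -c "
from h import *
go(.6456,.1535,-.0055,84.5)
c=cam('side')
p=get_obs()['eef_pos'];print([((pix(c,q)[0]-[120,110])*4).round(0) for q in (p+[0,0,.0106],[.6456,.1535,.005],p+[0,0,.0366])])
cv2.imwrite('pics/s5.png',cv2.resize(c['color'][110:260,120:320],(800,600),interpolation=cv2.INTER_CUBIC))"
```

```text
t 13.93 p [0.643  0.1524 0.1095] phi 84.52 tilt 0.01 w 0.349 gf 24.8
shift now [0.07 0.13 5.75] after turn [0.07 0.13 5.75] rz 0.0
[array([330., 355.]), array([352., 527.]), array([323., 311.])]
```

View pics/s5.png

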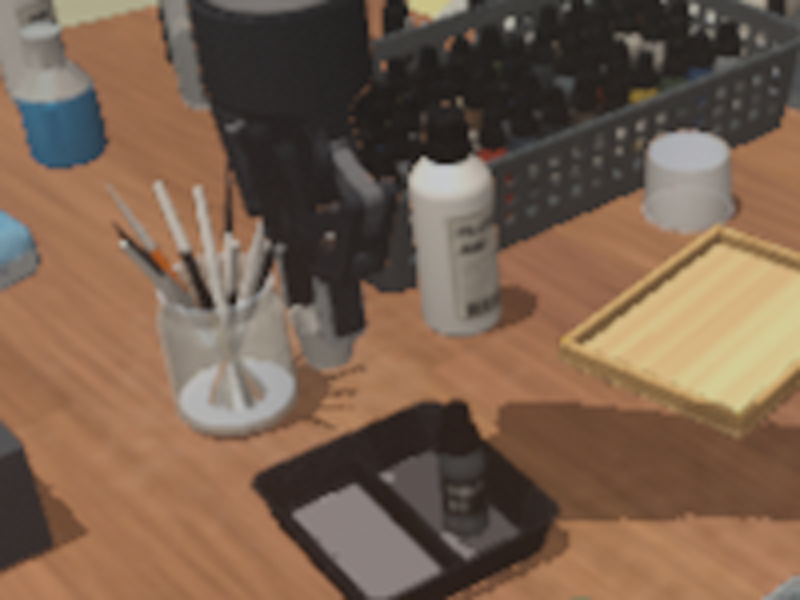

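The cup is held upright at (327,350), as predicted. I'll check how close the brush pot at (235,405) is before descending.

```bash
python3 -c "
from h import *
c=cam('side')
for u,v,z in((235,400,.0),(175,400,0),(300,400,0),(293,290,.08),(262,235,.13)): print(ray(c,u/4+120,v/4+110,z).round(3))
t=cam('top')
for u,v in ((330,188),(330,203),(352,150),(350,190)):print('top',ray(t,u*.7,v*.7,.08).round(3))"
```

```text
[0.796 0.131 0.   ]
[0.822 0.157 0.   ]
[0.768 0.103 0.   ]
[0.762 0.099 0.08 ]
[0.751 0.119 0.13 ]
top [0.761 0.13  0.08 ]
top [0.734 0.129 0.08 ]
top [0.833 0.093 0.08 ]
top [0.758 0.095 0.08 ]
```

The pot stays beyond x≈0.73 and the gripper reaches about 0.69, so it clears. I'll lower the cup.

Request:
jog_arm(moves=[0.07,0.13,0.7,0,0,0,0.2,0,0,1,0,0,0,0.2,0,0,1,0,0,0,0.2,0,0,1,0,0,0,0.2,0,0,1,0,0,0,0.2,0,0,0.6,0,0,0,0.2,0,0,0.2,0,0,0,0.2,0,0,0,0,0,0,0.2])

```text
t: 14.75
eef_pos: [0.6454, 0.1534, -0.0022]
tool_rot: [-0.001, 0.74, 0.672, -0.001]
contact_force: [-1.0, -0.3, -0.8]
gripper_width: 0.346
grasp_force: 24.8
```

Request:
jog_arm(moves=[0,0,0.1,0,0,0,0.2,0,0,0.05,0,0,0,0.2,0,0,0.05,0,0,0,0.2,0,0,0,0,0,0,0.2,0,0,0,0,0,0,0.2,0,0,0,0,0,0,0.2,0,0,0,0,0,0,0.2,0,0,0,0,0,0,0.2])

```text
t: 15.42
eef_pos: [0.6463, 0.1536, -0.0045]
tool_rot: [0.0, 0.74, 0.672, 0.0]
contact_force: [-0.5, -0.2, -0.9]
gripper_width: 0.348
grasp_force: 24.8
```

Request:
jog_arm(moves=[0,0,0.05,0,0,0,0.2,0,0,0.03,0,0,0,0.2,0,0,0,0,0,0,0.2,0,0,0,0,0,0,0.2,0,0,0,0,0,0,0.2,0,0,0,0,0,0,0.2,0,0,0,0,0,0,0.2,0,0,0,0,0,0,0.2])

```text
t: 16.08
eef_pos: [0.6465, 0.1537, -0.0055]
tool_rot: [0.0, 0.74, 0.672, 0.0]
contact_force: [-2.5, -0.1, 6.3]
gripper_width: 0.35
grasp_force: 25.2
```

Request:
jog_arm(moves=[0,0,0,0,0,0,0.42,0,0,0,0,0,0,0.46,0,0,0,0,0,0,0.5,0,0,0,0,0,0,0.5,0,0,-0.4,0,0,0,0.5,0,0,-1,0,0,0,0.5,0,0,-1,0,0,0,0.5,0,0,-1,0,0,0,0.5])

```text
t: 16.75
eef_pos: [0.6461, 0.1536, 0.0628]
tool_rot: [-0.0, 0.74, 0.672, -0.0]
contact_force: [0.1, 0.1, -0.0]
gripper_width: 0.502
grasp_force: 0.0
```

Request:
jog_arm(moves=[0,0,-1,0,0,0,0.55,0,0,-1,0,0,0,0.55,0,-0.5,-1,0,0,-1,0.55,-1,-0.7,0,0,0,-1,0.55,-1,-0.7,0,0,0,-1,0.55,-1,-0.7,0,0,0,-0.8,0.55,-1,-0.7,0,0,0,0,0.55,-1,-0.7,0,0,0,0,0.55])

```text
t: 17.42
eef_pos: [0.5755, 0.0478, 0.1223]
tool_rot: [0.0, 0.645, 0.765, 0.0]
contact_force: [0.5, -0.4, 0.8]
gripper_width: 0.552
grasp_force: 0.0
```

```bash
python3 -c "
from h import *
go(.4336,-.2027,.1,99.7)"
```

```text
t 17.42 p [0.5755 0.0478 0.1223] phi 99.73 tilt 0.03 w 0.552 gf 0.0
shift now [-11.15  -9.11   1.11] after turn [-11.15  -9.1    1.12] rz 0.01
```

Request:
jog_arm(moves=[-1,-1,0,0,0,0,0.55,-1,-1,0,0,0,0,0.55,-1,-1,0,0,0,0,0.55,-1,-1,0,0,0,0,0.55,-1,-1,0,0,0,0,0.55,-1,-1,0,0,0,0,0.55,-1,-0.8,0,0,0,0,0.55,-1,-0.8,0,0,0,0,0.55])

```text
t: 18.08
eef_pos: [0.4524, -0.1357, 0.1223]
tool_rot: [0.0, 0.645, 0.764, -0.0]
contact_force: [0.3, -0.9, 0.7]
gripper_width: 0.55
grasp_force: 0.0
```

Request:
jog_arm(moves=[-1,-0.5,0,0,0,0,0.55,-1,-0.3,0,0,0,0,0.55,-0.4,0,0,0,0,0,0.55,0,0,0,0,0,0,0.55,0,0,0,0,0,0,0.55,0,0,0,0,0,0,0.55,0,0,0,0,0,0,0.55,0,0,0,0,0,0,0.55])

```text
t: 18.75
eef_pos: [0.4459, -0.1834, 0.1218]
tool_rot: [-0.0, 0.644, 0.765, 0.0]
contact_force: [1.0, -0.2, -0.7]
gripper_width: 0.548
grasp_force: 0.0
```

```bash
python3 -c "
from h import *
go(.4336,-.2027,.0,99.7)"
```

```text
t 18.75 p [ 0.4459 -0.1834  0.1218] phi 99.81 tilt 0.02 w 0.548 gf 0.0
shift now [-0.85 -0.77  6.09] after turn [-0.85 -0.77  6.09] rz 0.03
```

Request:
jog_arm(moves=[-0.85,-0.77,0,0,0,0,0.55,0,0,0.5,0,0,0,0.55,0,0,1,0,0,0,0.55,0,0,1,0,0,0,0.55,0,0,1,0,0,0,0.55,0,0,1,0,0,0,0.55,0,0,1,0,0,0,0.55,0,0,0.5,0,0,0,0.55])

```text
t: 19.42
eef_pos: [0.4322, -0.2028, -0.0004]
tool_rot: [-0.001, 0.644, 0.765, -0.0]
contact_force: [0.2, -0.4, -0.5]
gripper_width: 0.551
grasp_force: 0.0
```

Request:
jog_arm(moves=[0,0,0,0,0,0,0.55,0,0,0,0,0,0,0.3,0,0,0,0,0,0,0.1,0,0,0,0,0,0,0.1,0,0,0,0,0,0,0.1,0,0,0,0,0,0,0.1,0,0,0,0,0,0,0.1,0,0,0,0,0,0,0.1], grip_force=30)

```text
t: 20.08
eef_pos: [0.434, -0.2044, 0.0025]
tool_rot: [0.001, 0.645, 0.764, 0.0]
contact_force: [-1.2, -0.8, 6.2]
gripper_width: 0.278
grasp_force: 30.0
```

```bash
python3 -c "
from h import *
go(.4336,-.2027,.0,99.7)
T=lambda x,y:(.6357+x*np.cos(.169)-y*np.sin(.169),-.1334+x*np.sin(.169)+y*np.cos(.169))
for y in(.057,.008,-.05):print(np.round(T(0,y),4))
go(*T(0,.057),.12,99.7)"
```

```text
t 20.08 p [ 0.434  -0.2044  0.0025] phi 99.68 tilt 0.1 w 0.278 gf 30.0
shift now [ 0.09 -0.    0.13] after turn [ 0.09 -0.    0.13] rz -0.01
[ 0.6261 -0.0772]
[ 0.6344 -0.1255]
[ 0.6441 -0.1827]
t 20.08 p [ 0.434  -0.2044  0.0025] phi 99.68 tilt 0.1 w 0.278 gf 30.0
shift now [ 4.65 10.55 -5.86] after turn [ 4.65 10.54 -5.87] rz -0.01
```

Request:
jog_arm(moves=[0,0,-0.5,0,0,0,0.1,0,0,-1,0,0,0,0.1,0,0,-1,0,0,0,0.1,0,0,-1,0,0,0,0.1,0.2,0.5,-1,0,0,0,0.1,0.5,1,-0.5,0,0,0,0.1,0.5,1,0,0,0,0,0.1,0.5,1,0,0,0,0,0.1])

```text
t: 20.75
eef_pos: [0.4976, -0.1587, 0.1035]
tool_rot: [0.001, 0.645, 0.764, 0.0]
contact_force: [0.8, -0.7, -1.2]
gripper_width: 0.28
grasp_force: 29.6
```

Request:
jog_arm(moves=[0.5,1,0,0,0,0,0.1,0.5,1,0,0,0,0,0.1,0.5,1,0,0,0,0,0.1,0.5,1,0,0,0,0,0.1,0.5,1,0,0,0,0,0.1,0.4,1,0,0,0,0,0.1,0,0.8,0,0,0,0,0.1,0,0.2,0,0,0,0,0.1])

```text
t: 21.42
eef_pos: [0.627, -0.076, 0.1025]
tool_rot: [0.0, 0.644, 0.765, 0.001]
contact_force: [-0.8, -0.0, 0.9]
gripper_width: 0.28
grasp_force: 29.6
```

```bash
python3 -c "
from h import *
go(.6261,-.0772,.0075,99.7)"
```

```text
t 21.42 p [ 0.627  -0.076   0.1025] phi 99.81 tilt 0.15 w 0.28 gf 29.6
shift now [-0.05 -0.06  4.75] after turn [-0.05 -0.05  4.75] rz 0.03
```

Request:
jog_arm(moves=[-0.05,-0.05,0.6,0,0,0,0.1,0,0,1,0,0,0,0.1,0,0,1,0,0,0,0.1,0,0,1,0,0,0,0.1,0,0,0.7,0,0,0,0.1,0,0,0.3,0,0,0,0.1,0,0,0,0,0,0,0.1,0,0,0,0,0,0,0.1])

```text
t: 22.08
eef_pos: [0.6235, -0.0796, 0.0097]
tool_rot: [-0.0, 0.645, 0.764, -0.0]
contact_force: [-0.1, 0.7, -1.1]
gripper_width: 0.281
grasp_force: 29.7
```

Request:
jog_arm(moves=[0,0,0.1,0,0,0,0.1,0,0,0.05,0,0,0,0.1,0,0,0,0,0,0,0.1,0,0,0,0,0,0,0.1,0,0,0,0,0,0,0.1,0,0,0,0,0,0,0.1,0,0,0,0,0,0,0.1,0,0,0,0,0,0,0.1])

```text
t: 22.75
eef_pos: [0.6242, -0.0794, 0.0076]
tool_rot: [0.001, 0.645, 0.764, 0.0]
contact_force: [-1.7, 0.4, 6.2]
gripper_width: 0.278
grasp_force: 30.3
```

Request:
jog_arm(moves=[0,0,0,0,0,0,0.35,0,0,0,0,0,0,0.45,0,0,0,0,0,0,0.5,0,0,0,0,0,0,0.5,0,0,-0.4,0,0,0,0.5,0,0,-1,0,0,0,0.5,0,0,-1,0,0,0,0.5,0,0,-1,0,0,0,0.5])

```text
t: 23.42
eef_pos: [0.6238, -0.0789, 0.0758]
tool_rot: [-0.0, 0.645, 0.764, -0.0]
contact_force: [0.0, 0.7, 0.1]
gripper_width: 0.502
grasp_force: 0.0
```

Request:
jog_arm(moves=[0,0,-1,0,0,0,0.6,0,0,-1,0,0,0,0.7,0.5,-0.3,0,0,0,-1,0.8,1,-0.5,0,0,0,-0.2,0.8,1,-0.5,0,0,0,0,0.8,1,-0.5,0,0,0,0,0.8,1,-0.5,0,0,0,0,0.8,1,-0.5,0,0,0,0,0.8])

```text
t: 24.08
eef_pos: [0.5425, 0.015, 0.1153]
tool_rot: [0.0, 0.612, 0.791, 0.0]
contact_force: [-0.7, 1.0, -0.2]
gripper_width: 0.799
grasp_force: 0.0
```

```bash
python3 -c "
from h import *
go(.465,.148,.09,104.5)"
```

```text
t 24.08 p [0.5425 0.015  0.1153] phi 104.49 tilt 0.04 w 0.799 gf 0.0
shift now [ 7.41 -2.09  1.26] after turn [ 7.41 -2.09  1.26] rz -0.0
```

Request:
jog_arm(moves=[1,-0.4,0,0,0,0,0.8,1,-0.4,0,0,0,0,0.8,1,-0.4,0,0,0,0,0.8,1,-0.4,0,0,0,0,0.8,1,-0.4,0,0,0,0,0.8,1,-0.1,0,0,0,0,0.8,0.5,0,0,0,0,0,0.8,0,0,0,0,0,0,0.8])

```text
t: 24.75
eef_pos: [0.4697, 0.1321, 0.1154]
tool_rot: [0.0, 0.611, 0.792, 0.001]
contact_force: [0.1, -0.4, -0.2]
gripper_width: 0.797
grasp_force: 0.0
```

Request:
jog_arm(moves=[0,0,0,0,0,0,0.8,0,0,0,0,0,0,0.8,0,0,1,0,0,0,0.8,0,0,0.5,0,0,0,0.8,0,0,0,0,0,0,0.8,0,0,0,0,0,0,0.8,0,0,0,0,0,0,0.8,0,0,0,0,0,0,0.8])

```text
t: 25.42
eef_pos: [0.4705, 0.1297, 0.0853]
tool_rot: [0.0, 0.612, 0.791, 0.0]
contact_force: [0.9, 0.7, 0.3]
gripper_width: 0.799
grasp_force: 0.0
```

```bash
python3 -c "
from h import *
go(.465,.148,-.01,104.5)
c=cam('side')
cv2.imwrite('pics/s6.png',cv2.resize(c['color'][140:300,150:350],(800,640),interpolation=cv2.INTER_CUBIC)[:600])"
```

```text
t 25.42 p [0.4705 0.1297 0.0853] phi 104.48 tilt 0.05 w 0.799 gf 0.0
shift now [ 0.96 -0.04  4.76] after turn [ 0.96 -0.04  4.76] rz -0.01
```

View pics/s6.png

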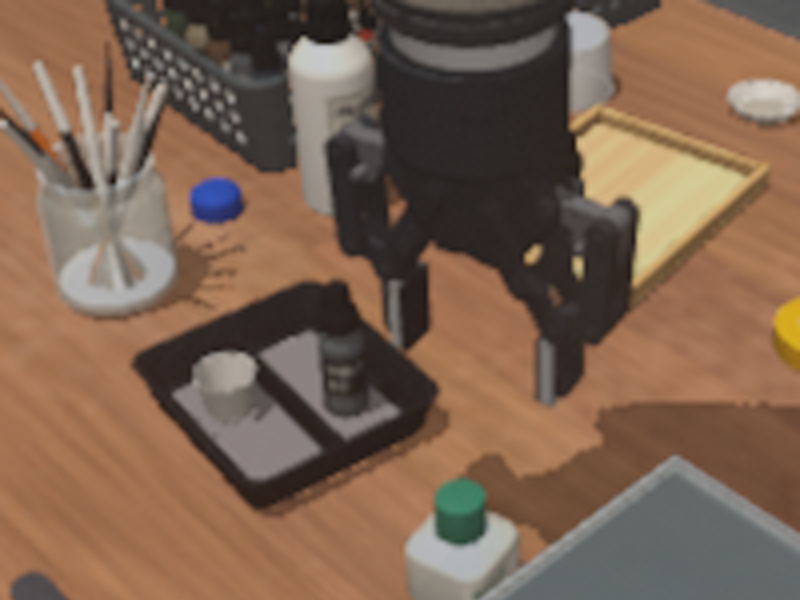

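The picture shows the cup (225,385) and the dropper (342,370) both upright in their own compartments. The fingers are ready near the square bottle with 19 mm left to go in tool x.

Request:
jog_arm(moves=[0.6,0,0,0,0,0,0.8,0.36,0,0,0,0,0,0.8,0,0,0,0,0,0,0.8,0,0,1,0,0,0,0.8,0,0,1,0,0,0,0.8,0,0,1,0,0,0,0.8,0,0,1,0,0,0,0.8,0,0,0.5,0,0,0,0.8])

```text
t: 26.13
eef_pos: [0.4643, 0.1475, -0.007]
tool_rot: [-0.001, 0.612, 0.791, -0.001]
contact_force: [0.3, -0.1, 0.8]
gripper_width: 0.798
grasp_force: 0.0
```

```bash
python3 -c "
from h import *
go(.465,.148,-.01,104.5)"
```

```text
t 26.13 p [ 0.4643  0.1475 -0.007 ] phi 104.51 tilt 0.13 w 0.798 gf 0.0
shift now [0.01 0.04 0.15] after turn [0.01 0.04 0.15] rz 0.0
```

Request:
jog_arm(moves=[0,0,0.1,0,0,0,0.8,0,0,0,0,0,0,0.65,0,0,0,0,0,0,0.5,0,0,0,0,0,0,0.4,0,0,0,0,0,0,0.3,0,0,0,0,0,0,0.3,0,0,0,0,0,0,0.3,0,0,0,0,0,0,0.3], grip_force=30)

```text
t: 26.8
eef_pos: [0.466, 0.1485, -0.0062]
tool_rot: [0.001, 0.612, 0.791, 0.001]
contact_force: [-0.2, -0.8, 7.2]
gripper_width: 0.486
grasp_force: 31.1
```

```bash
python3 -c "
from h import *
T=lambda x,y:(.6357+x*np.cos(.169)-y*np.sin(.169),-.1334+x*np.sin(.169)+y*np.cos(.169))
print(T(0,.008),T(0,-.048))
go(*T(0,.008),.1,99.7)"
```

```text
(np.float64(0.6343544265610146), np.float64(-0.1255139723484953)) (np.float64(0.6437734406339128), np.float64(-0.18071616590902823))
t 26.8 p [ 0.466   0.1485 -0.0062] phi 104.49 tilt 0.12 w 0.486 gf 31.1
shift now [-15.37   4.73  -5.3 ] after turn [-14.93   5.99  -5.31] rz 1.2
```

Request:
jog_arm(moves=[0,0,-0.5,0,0,0,0.3,0,0,-1,0,0,0,0.3,0,0,-1,0,0,0,0.3,0,0,-1,0,0,0,0.3,0,0,-1,0,0,0.6,0.3,-0.4,0,-1,0,0,0.6,0.3,-0.9,0.2,-0.7,0,0,0,0.3,-1,0.4,0,0,0,0,0.3])

```text
t: 27.47
eef_pos: [0.4862, 0.1061, 0.1205]
tool_rot: [0.002, 0.644, 0.765, 0.002]
contact_force: [1.0, -0.3, -1.7]
gripper_width: 0.487
grasp_force: 30.7
```

Request:
jog_arm(moves=[-1,0.4,0,0,0,0,0.3,-1,0.4,0,0,0,0,0.3,-1,0.4,0,0,0,0,0.3,-1,0.4,0,0,0,0,0.3,-1,0.4,0,0,0,0,0.3,-1,0.4,0,0,0,0,0.3,-1,0.4,0,0,0,0,0.3,-1,0.4,0,0,0,0,0.3])

```text
t: 28.13
eef_pos: [0.5754, -0.043, 0.1175]
tool_rot: [0.0, 0.645, 0.764, 0.0]
contact_force: [0.1, -0.3, -0.8]
gripper_width: 0.486
grasp_force: 30.7
```

```bash
python3 -c "
from h import *
go(.6344,-.1255,.0,99.7)"
```

```text
t 28.13 p [ 0.5754 -0.043   0.1175] phi 99.7 tilt 0.02 w 0.486 gf 30.7
shift now [-4.56  2.21  5.88] after turn [-4.56  2.22  5.88] rz -0.0
```

Request:
jog_arm(moves=[-1,0.5,0,0,0,0,0.3,-1,0.5,0,0,0,0,0.3,-1,0.5,0,0,0,0,0.3,-1,0.5,0,0,0,0,0.3,-0.5,0.2,0,0,0,0,0.3,0,0,0,0,0,0,0.3,0,0,0,0,0,0,0.3,0,0,0,0,0,0,0.3])

```text
t: 28.8
eef_pos: [0.6328, -0.1214, 0.1169]
tool_rot: [-0.001, 0.644, 0.765, 0.0]
contact_force: [-0.1, -0.5, 0.2]
gripper_width: 0.485
grasp_force: 30.7
```

```bash
python3 -c "
from h import *
go(.6344,-.1255,-.001,99.7)
c=cam('side');p=get_obs()['eef_pos']
print([((pix(c,q)[0]-[210,110])*4).round(0) for q in (p+[0,0,.0062],[.6344,-.1255,.005])])
cv2.imwrite('pics/s7.png',cv2.resize(c['color'][110:260,210:410],(800,600),interpolation=cv2.INTER_CUBIC))"
```

```text
t 28.8 p [ 0.6328 -0.1214  0.1169] phi 99.8 tilt 0.07 w 0.485 gf 30.7
shift now [-0.22  0.05  5.89] after turn [-0.21  0.04  5.89] rz 0.02
[array([360., 169.]), array([358., 331.])]
```

View pics/s7.png

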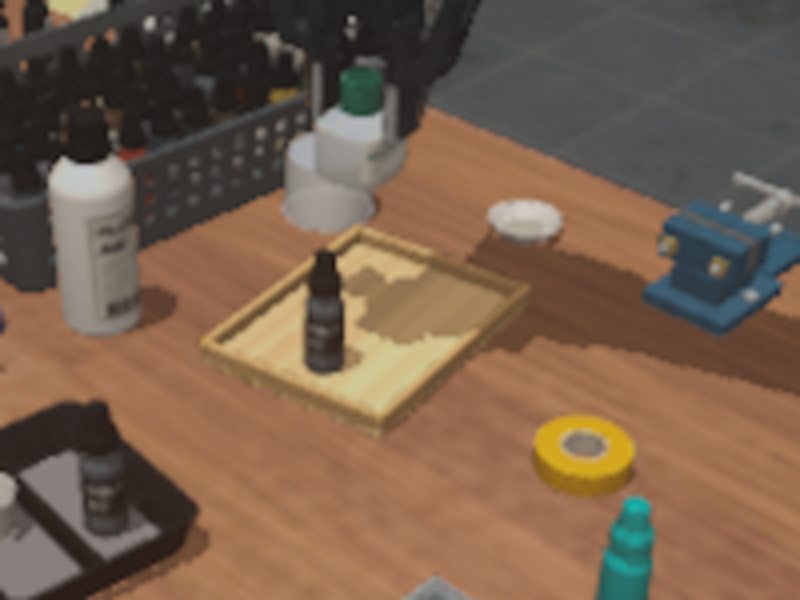

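The dropper stands upright in the wood tray at (324,310), and the square bottle hangs upright at (358,140) above its place. I'll lower it.

Request:
jog_arm(moves=[-0.2,0.05,0.6,0,0,0,0.3,0,0,1,0,0,0,0.3,0,0,1,0,0,0,0.3,0,0,1,0,0,0,0.3,0,0,1,0,0,0,0.3,0,0,0.7,0,0,0,0.3,0,0,0.3,0,0,0,0.3,0,0,0,0,0,0,0.3])

```text
t: 29.52
eef_pos: [0.6339, -0.1266, 0.0029]
tool_rot: [-0.001, 0.645, 0.765, -0.001]
contact_force: [0.2, 0.1, -0.0]
gripper_width: 0.484
grasp_force: 30.7
```

Request:
jog_arm(moves=[0,0,0.1,0,0,0,0.3,0,0,0.05,0,0,0,0.3,0,0,0.05,0,0,0,0.3,0,0,0,0,0,0,0.3,0,0,0,0,0,0,0.3,0,0,0,0,0,0,0.3,0,0,0,0,0,0,0.3,0,0,0,0,0,0,0.3])

```text
t: 30.18
eef_pos: [0.6353, -0.1271, 0.0009]
tool_rot: [0.0, 0.645, 0.764, 0.0]
contact_force: [-1.4, 0.0, -0.8]
gripper_width: 0.486
grasp_force: 30.7
```

Request:
jog_arm(moves=[0,0,0.05,0,0,0,0.3,0,0,0.05,0,0,0,0.3,0,0,0.05,0,0,0,0.3,0,0,0,0,0,0,0.3,0,0,0,0,0,0,0.3,0,0,0,0,0,0,0.3,0,0,0,0,0,0,0.3,0,0,0,0,0,0,0.3])

```text
t: 30.85
eef_pos: [0.6354, -0.1271, -0.0011]
tool_rot: [0.0, 0.645, 0.764, -0.0]
contact_force: [-2.9, 0.1, 9.8]
gripper_width: 0.484
grasp_force: 31.6
```

Request:
jog_arm(moves=[0,0,0,0,0,0,0.58,0,0,0,0,0,0,0.64,0,0,0,0,0,0,0.68,0,0,0,0,0,0,0.68,0,0,-0.4,0,0,0,0.68,0,0,-1,0,0,0,0.68,0,0,-1,0,0,0,0.68,0,0,-1,0,0,0,0.68])

```text
t: 31.52
eef_pos: [0.6351, -0.1269, 0.0667]
tool_rot: [-0.0, 0.645, 0.764, -0.0]
contact_force: [0.7, -0.6, 0.4]
gripper_width: 0.679
grasp_force: 0.0
```

Request:
jog_arm(moves=[0,0,-1,0,0,0,0.8,0,-0.4,-1,0,0,0,0.9,0,-1,0,0,0,0,1,0,-1,0,0,0,0,1,0,-1,0,0,0,0,1,0,-1,0,0,0,0,1,0,-1,0,0,0,0,1,0,-1,0,0,0,0,1])

```text
t: 32.18
eef_pos: [0.5082, -0.1487, 0.1062]
tool_rot: [0.0, 0.645, 0.764, 0.0]
contact_force: [-0.7, -1.5, 0.3]
gripper_width: 1.0
grasp_force: 0.0
```

```bash
python3 -c "
from h import *
go(.4567,-.1206,.03,99.7)
c=cam('side');f=np.radians(104.5);y=np.array([np.sin(f),-np.cos(f),0]);p=np.array([.4705,.1297,.0853])
for dz in(.03,.035):print([((pix(c,p+s*.036*y+[0,0,dz])[0]-[150,140])*4).round(0) for s in(-1,1)])"
```

```text
t 32.18 p [ 0.5082 -0.1487  0.1062] phi 99.7 tilt 0.03 w 1.0 gf 0.0
shift now [ 1.82 -2.3   3.81] after turn [ 1.82 -2.3   3.81] rz 0.0
[array([550., 406.]), array([414., 353.])]
[array([550., 398.]), array([413., 345.])]
```

Request:
jog_arm(moves=[0.9,-1,0,0,0,0,1,0.9,-1,0,0,0,0,1,0,-0.3,0.5,0,0,0,1,0,0,1,0,0,0,1,0,0,1,0,0,0,1,0,0,1,0,0,0,1,0,0,0.5,0,0,0,1,0,0,0,0,0,0,1])

```text
t: 32.9
eef_pos: [0.4564, -0.1205, 0.0242]
tool_rot: [-0.002, 0.645, 0.764, -0.001]
contact_force: [0.0, -1.0, -0.7]
gripper_width: 1.0
grasp_force: 0.0
```

```bash
python3 -c "
from h import *
go(.4567,-.1206,-.025,99.7)
c=cam('side');p=get_obs()['eef_pos']
print([((pix(c,q)[0]-[280,150])*5).round(0) for q in (p+[0,0,.04],[.4567,-.1206,.016])])
cv2.imwrite('pics/s8.png',cv2.resize(c['color'][150:270,280:430],(750,600),interpolation=cv2.INTER_CUBIC))"
```

```text
t 32.9 p [ 0.4564 -0.1205  0.0242] phi 99.72 tilt 0.19 w 1.0 gf 0.0
shift now [-0.01  0.02  2.46] after turn [-0.01  0.02  2.46] rz 0.0
[array([387., 264.]), array([376., 353.])]
```

View pics/s8.png

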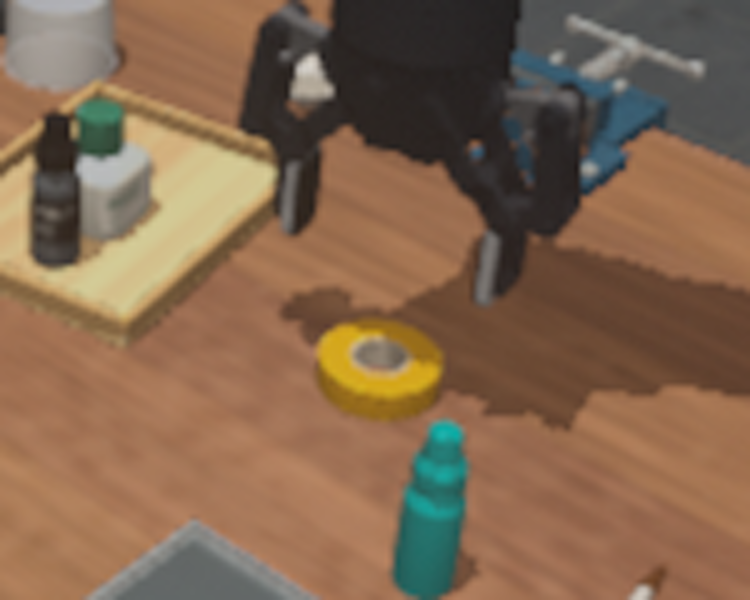

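The tape top is centred at (380,355), predicted (376,353), and the fingertips sit symmetrically about (390,265). Both bottles stand upright in the wood tray. I'll descend and grip.

Request:
jog_arm(moves=[0,0,1,0,0,0,1,0,0,0.8,0,0,0,1,0,0,0.4,0,0,0,1,0,0,0.2,0,0,0,1,0,0,0,0,0,0,0.9,0,0,0,0,0,0,0.8,0,0,0,0,0,0,0.75,0,0,0,0,0,0,0.75])

```text
t: 33.62
eef_pos: [0.4583, -0.1211, -0.0215]
tool_rot: [0.001, 0.645, 0.764, 0.0]
contact_force: [0.2, 0.4, -0.2]
gripper_width: 0.751
grasp_force: 0.0
```

Request:
jog_arm(moves=[0,0,0,0,0,0,0.7,0,0,0,0,0,0,0.6,0,0,0,0,0,0,0.5,0,0,0,0,0,0,0.5,0,0,0,0,0,0,0.5,0,0,0,0,0,0,0.5,0,0,0,0,0,0,0.5,0,0,0,0,0,0,0.5], grip_force=35)

```text
t: 34.28
eef_pos: [0.4578, -0.1211, -0.0214]
tool_rot: [0.0, 0.645, 0.764, -0.0]
contact_force: [-2.8, -0.7, 12.3]
gripper_width: 0.614
grasp_force: 34.4
```

```bash
python3 -c "
from h import *
go(.6438,-.1827,.06,99.7)"
```

```text
t 34.28 p [ 0.4578 -0.1211 -0.0214] phi 99.68 tilt 0.05 w 0.614 gf 34.4
shift now [-4.6   8.65 -4.06] after turn [-4.6   8.65 -4.07] rz -0.0
```

Request:
jog_arm(moves=[0,0,-0.4,0,0,0,0.5,0,0,-1,0,0,0,0.5,0,0,-1,0,0,0,0.5,0,0,-1,0,0,0,0.5,-0.6,0,-1,0,0,0,0.5,-1,0.4,-0.6,0,0,0,0.5,-1,0.8,0,0,0,0,0.5,-1,0.8,0,0,0,0,0.5])

```text
t: 34.95
eef_pos: [0.5101, -0.1865, 0.0794]
tool_rot: [0.001, 0.645, 0.764, 0.0]
contact_force: [0.6, -0.5, -1.1]
gripper_width: 0.615
grasp_force: 36.9
```

Request:
jog_arm(moves=[-0.6,1,0,0,0,0,0.5,-0.4,1,0,0,0,0,0.5,0,1,0,0,0,0,0.5,0,1,0,0,0,0,0.5,0,1,0,0,0,0,0.5,0,1,0,0,0,0,0.5,0,0.6,0,0,0,0,0.5,0,0,0,0,0,0,0.5])

```text
t: 35.62
eef_pos: [0.6452, -0.1809, 0.0781]
tool_rot: [0.0, 0.644, 0.765, 0.001]
contact_force: [0.1, 1.0, 0.5]
gripper_width: 0.613
grasp_force: 36.9
```

```bash
python3 -c "
from h import *
go(.644,-.1825,-.0164,99.7)"
```

```text
t 35.62 p [ 0.6452 -0.1809  0.0781] phi 99.79 tilt 0.16 w 0.613 gf 36.9
shift now [-0.07 -0.08  4.72] after turn [-0.07 -0.07  4.72] rz 0.02
```

Request:
jog_arm(moves=[-0.07,-0.08,0.6,0,0,0,0.5,0,0,1,0,0,0,0.5,0,0,1,0,0,0,0.5,0,0,0.8,0,0,0,0.5,0,0,0.4,0,0,0,0.5,0,0,0,0,0,0,0.5,0,0,0,0,0,0,0.5,0,0,0,0,0,0,0.5])

```text
t: 36.28
eef_pos: [0.6419, -0.1846, 0.0027]
tool_rot: [0.001, 0.645, 0.764, 0.0]
contact_force: [0.3, 0.6, -0.5]
gripper_width: 0.614
grasp_force: 36.9
```

```bash
python3 -c "
from h import *
go(.644,-.1825,-.0164,99.7)
c=cam('side')
cv2.imwrite('pics/s9.png',cv2.resize(c['color'][130:230,250:380],(780,600),interpolation=cv2.INTER_CUBIC))"
```

```text
t 36.28 p [ 0.6419 -0.1846  0.0027] phi 99.68 tilt 0.08 w 0.614 gf 36.9
shift now [0.08 0.12 0.96] after turn [0.08 0.12 0.96] rz -0.0
```

View pics/s9.png

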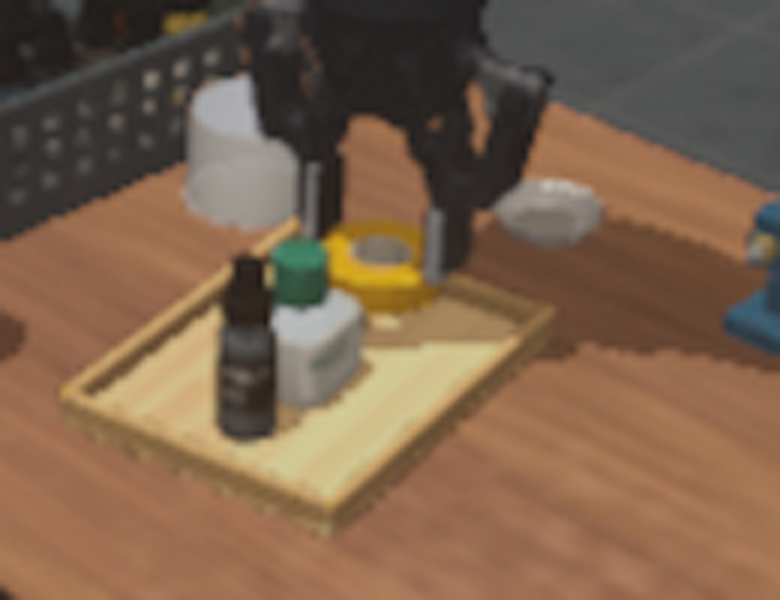

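The tape hangs level at (380,265) over the free end of the tray. I'll verify the clearances with a quick projection.

```bash
python3 -c "
from h import *
c=cam('side');p=get_obs()['eef_pos']
print('tape top pred',(pix(c,[p[0],p[1],.0401])[0]-[250,130])*6)
T=lambda x,y,z:[.6357+x*np.cos(.169)-y*np.sin(.169),-.1334+x*np.sin(.169)+y*np.cos(.169),z]
for n,q in(('c++',T(.0685,.0885,.016)),('c-+',T(-.0685,.0885,.016)),('c--',T(-.0685,-.0885,.016)),('sqcap',[.6354,-.1271,.067])): print(n,((pix(c,q)[0]-[250,130])*6).round(0))
for y,x in((380,250),):print(ray(c,y/6+250,x/6+130,.0401))
print('sqcap meas',ray(c,300/6+250,254/6+130,.067))"
```

```text
tape top pred [379.27582089 247.27295742]
c++ [ 53. 390.]
c-+ [331. 505.]
c-- [552. 304.]
sqcap [302. 248.]
[ 0.64046401 -0.18298659  0.0401    ]
sqcap meas [ 0.63283248 -0.12341409  0.067     ]
```

Request:
jog_arm(moves=[0.08,0.1,0.4,0,0,0,0.5,0,0,0.3,0,0,0,0.5,0,0,0.1,0,0,0,0.5,0,0,0.05,0,0,0,0.5,0,0,0,0,0,0,0.5,0,0,0,0,0,0,0.5,0,0,0,0,0,0,0.5,0,0,0,0,0,0,0.5])

```text
t: 37.05
eef_pos: [0.6432, -0.1825, -0.0152]
tool_rot: [0.0, 0.645, 0.764, 0.0]
contact_force: [-0.1, -0.4, -0.5]
gripper_width: 0.609
grasp_force: 36.9
```

Request:
jog_arm(moves=[0,0,0.08,0,0,0,0.5,0,0,0.05,0,0,0,0.5,0,0,0,0,0,0,0.5,0,0,0,0,0,0,0.5,0,0,0,0,0,0,0.5,0,0,0,0,0,0,0.5,0,0,0,0,0,0,0.5,0,0,0,0,0,0,0.5])

```text
t: 37.72
eef_pos: [0.6435, -0.1825, -0.0162]
tool_rot: [0.001, 0.645, 0.764, -0.0]
contact_force: [-3.7, 0.5, 10.8]
gripper_width: 0.616
grasp_force: 38.5
```

Request:
jog_arm(moves=[0,0,0,0,0,0,0.66,0,0,0,0,0,0,0.7,0,0,0,0,0,0,0.76,0,0,0,0,0,0,0.76,0,0,-0.4,0,0,0,0.76,0,0,-1,0,0,0,0.76,0,0,-1,0,0,0,0.76,0,0,-1,0,0,0,0.76])

```text
t: 38.38
eef_pos: [0.6429, -0.1822, 0.0511]
tool_rot: [-0.0, 0.645, 0.764, -0.0]
contact_force: [0.5, 0.0, 0.3]
gripper_width: 0.765
grasp_force: 0.0
```

Request:
jog_arm(moves=[0,0,-1,0,0,0,0.76,0,0,-1,0,0,0,0.76,0,0,-1,0,0,0,0.76,0,0,-1,0,0,0,0.76,-1,-1,-1,0,0,0,0.76,-1,-1,0,0,0,0,0.76,-1,-1,0,0,0,0,0.76,-1,-1,0,0,0,0,0.76])

```text
t: 39.05
eef_pos: [0.5772, -0.2756, 0.1512]
tool_rot: [0.001, 0.645, 0.764, 0.0]
contact_force: [-0.4, -0.6, -0.6]
gripper_width: 0.762
grasp_force: 0.0
```

Request:
jog_arm(moves=[-1,-0.5,0,0,0,0,0.76,-1,-0.5,0,0,0,0,0.76,-1,-0.5,0,0,0,0,0.76,-1,0,0,0,0,0,0.76,-1,0,0,0,0,0,0.76,-1,0,0,0,0,0,0.76,0,0,0,0,0,0,0.76,0,0,0,0,0,0,0.76])

```text
t: 39.72
eef_pos: [0.5679, -0.3991, 0.1501]
tool_rot: [-0.0, 0.646, 0.764, 0.0]
contact_force: [0.0, 0.9, 0.5]
gripper_width: 0.759
grasp_force: 0.0
```

```bash
python3 -c "
from h import *
c=cam('top')['color']
cv2.imwrite('pics/end.png',cv2.resize(c[155:305,195:395],(800,600),interpolation=cv2.INTER_CUBIC))
c=cam('side')['color']
cv2.imwrite('pics/ends.png',cv2.resize(c[110:260,170:370],(800,600),interpolation=cv2.INTER_CUBIC))"
```

```text
(no output)
```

View pics/end.png

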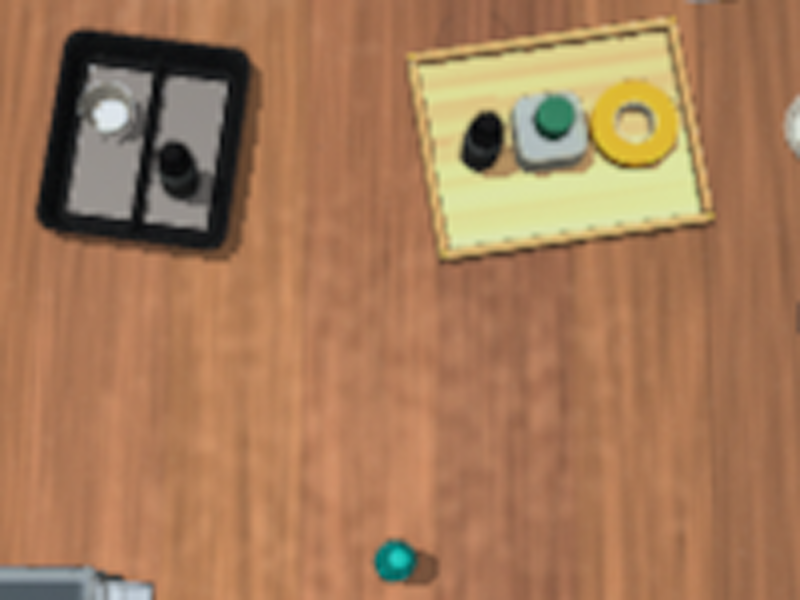

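View pics/ends.png

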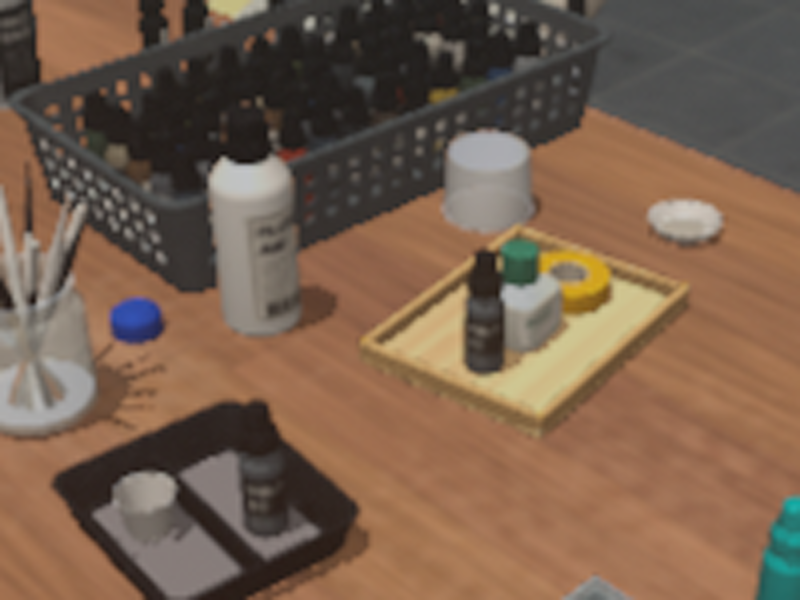

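Everything is in place. In the top view the cup (110,113) and dropper (180,170) sit in separate compartments, and the dropper, square bottle and tape stand side by side at (485,140), (552,128) and (635,123). Turquoise and the bystanders haven't moved.

```bash
python3 -c "
from station import *
print(hand_in())"
```

```text
the job is handed in; nothing more can be done
None
```

Both kits are made up and handed in at about 40 s: one dropper and the steel cup are in separate compartments of the black tray, and the other dropper, square bottle and tape are side by side in the wooden tray, with the bystanders and turquoise bottle untouched.

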